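# Pack the second instrument tray into the transit case

## Task

Lift the lid of the transit case by its bar handle until its springs hold it open. Then take the white tray of instruments off the sloping rest by the rib in its middle and, without tipping it up any further, stack it level on the tray inside the case, lowering it by hand until all four corner lugs are fully home in the lower tray's sockets before letting go. Leave the lid standing open and do not disturb the gauge, the detector or the mug.

Things in the scene. Friction and masses are not known exactly. Their poses are not given: they have to be found in the camera images.
- case: Grey transit case fixed to the bench, 146 (x) x 186 (y) mm outside, 130 mm high, walls and floor 5 mm, open on top under its lid. Origin: centre of its underside; z up. The lid's hinge runs along y on its +x side (x = +73 mm, 130 mm high); the lid lifts at the -x side, which has the catches.
- lid (a joint): Angle of the case's flat lid (150 x 190 x 8 mm, 0.5 kg): 0 shut, grows as its -x edge lifts, stop at 1.85 rad (standing, leaning slightly back). Sprung, damped hinge: let go below about 0.75 rad it falls shut; above 1.0 rad the springs swing it on to the stop in 1 to 3 s and hold it. About 1.2 N at the handle lifts it.
- lid_handle (a point): Middle of the lid's round bar handle: 12 mm thick, 78 mm free between its end posts, parallel to the hinge, axis 34 mm above the lid's top face. Shut, it is 128 mm from the hinge line towards the case's -x, and 42 mm above it (172 mm over the bench). Axes turn with the lid, those of the case when shut (y along the bar).
- lid_hinge (a point): Point on the hinge line, middle of the case's width, 130 mm above the bench. The hinge line runs along the case's y axis.
- base_tray: White tray loose on the case floor, 110 (x) x 150 (y) x 50 mm high, 0.9 kg with two instruments in it (tops 34 mm up), long side along the case's, give or take a little. Origin: centre of its underside, z up. Corner posts with square sockets open upward, 17 mm wide, 16 mm deep, at x = +-43, y = +-63 mm. Same either way round.
- module_tray: White tray to stack, 110 (x) x 150 (y) x 45 mm, 0.4-0.65 kg. Origin: centre of underside; z: its own normal; y runs up the slope on the rest. Below it 4 tapered round lugs, 12 mm wide and long, at x +-43, y +-63 mm. Grip rib in the middle: 12 mm thick (across y), 70 mm long (x), 40 to 70 mm above the underside. Contents 26 mm up. Stacked, underside is 50 mm above the lower tray's; fits either way.
- rest: Sloping aluminium rest fixed to the bench: plate 175 (along the slope) x 150 mm, tilted 30 degrees, low side with a 24 mm lip on its -x side, the upper face starting at x = -80 mm, 20 mm above the bench, and rising to about 105 mm towards +x. Origin: on the bench under its middle, z up.
- gauge: Bystander: round pressure gauge on a steel stand, 196 mm tall, foot and dial 72 mm in diameter. Origin: centre of its foot.
- detector: Bystander: grey instrument housing 70 x 100 mm, 67 mm high with the tube on its top. Origin: centre of its underside.
- mug: Bystander: white mug, 76 mm diameter, 90 mm high, with a handle. Origin: centre of its underside.
Mind the look-alikes: they are no part of the job. What is meant by the case is not blue or red, and is the larger of those in its own colour.

How it is judged (in metres and radians):
On the way, in this order (a step that is already met when the one before it is completed fails the run):
1. the lid is open and stands there (value of joint lid above 1.6 rad), for 0.3 s.
2. the tray is down on the lower tray, lugs in the sockets, while the fingers still hold it (z of module_tray in the frame of base_tray between 0.045 and 0.054 m and horizontal distance between module_tray and base_tray below 0.006 m and angle between the y axis of module_tray and the y axis of base_tray, either way round below 0.07 rad and angle between module_tray's own z axis and vertical below 0.06 rad and contact force between the fingers and module_tray above 0.3 N), for 0.1 s.
At the end, for the whole second after the job is handed in: Upper tray released, at rest, level within 3.4 deg on the lower one, lugs in sockets: underside 45-54 mm above the lower tray's, centres within 6 mm, parallel within 4 deg; lower tray at rest, flat (3.4 deg) on the case floor (under 12 mm up); lid open beyond 1.6 rad (z of module_tray in the frame of base_tray between 0.045 and 0.054 m and horizontal distance between module_tray and base_tray below 0.006 m and angle between the y axis of module_tray and the y axis of base_tray, either way round below 0.07 rad and angle between each of module_tray, base_tray's own z axis and vertical below 0.06 rad and value of joint lid above 1.6 rad and z of base_tray in the frame of case below 0.012 m and linear speed of each of module_tray, base_tray below 0.02 m/s); the robot touches nothing.
It fails at once if the gauge is pushed more than 30 mm or tipped (distance of gauge from where it was at the start of the episode above 0.03 m or angle between gauge's own z axis and vertical above 0.35 rad).
It fails at once if the detector is pushed more than 30 mm or tipped (distance of detector from where it was at the start of the episode above 0.03 m or angle between detector's own z axis and vertical above 0.35 rad).
It fails at once if the mug is pushed more than 30 mm or tipped (distance of mug from where it was at the start of the episode above 0.03 m or angle between mug's own z axis and vertical above 0.35 rad).
It fails at once if the loaded tray is tipped more than 57 degrees (angle between module_tray's own z axis and vertical above 1 rad).
It also fails if it takes over 67 s, if anything falls off the work surface, if the arm or the gripper's body presses on something with over 40 N, if the wrist force passes 120 N, or if a joint passes its speed limit or range.

## Robot

A 6-joint arm with a two-finger parallel gripper is mounted at the origin on the work surface. World frame = base frame: x ahead of the robot, y to its left, z up, the work surface at z = 0. Lengths are in mm, angles in rad, forces in N, time in s.
With the tool pointing down it reaches from about 375 to 975 mm from the base axis. Payload 3.8 kg.
Tool frame: the origin (TCP) lies between the finger pads; the fingertips stand 25 mm ahead of it and the grasp point (between the pads) lies 6 mm ahead of it; z points along the fingers, y is the line along which they close (so a half turn about z gives the same grasp; the last joint's range is limited). The gripper opens to 88 mm and grips with 3 to 60 N. Pads are 18 mm wide; open, the fingers measure 123 mm over their backs; the gripper's body (75 mm by 187 mm) begins 45 mm behind the grasp point.
Start: joints at [-1.205, 0.264, 1.604, -0, 1.274, -0.037], TCP at [264.591, -620.975, 263.706] pointing down, gripper open.
Joint ranges: [-2.63, 2.63], [-0.94, 2.18], [0.31, 2.57], [-1.31, 4.45], [0, 2.66], [-2.55, 2.55]. Speed limits (rad/s): [2.57, 2.57, 3.14, 3.14, 3.14, 3.14].

## Interface

Orientations are given as [roll, pitch, yaw] about the fixed x, y, z axes, in that order (R = Rz(yaw) Ry(pitch) Rx(roll)).
In Python, from station import arm gives the robot as it stands.
- The arm moves only by the shell command python3 -m jog 'ROWS'. ROWS is JSON, a list that holds one entry, the list of rows, each a list of 7 numbers: the shift along the world's x, y, z each as a share of 400 mm, from -1 to 1, then the turn, a rotation vector about the world's x, y, z each as a share of 90 degrees, from -1 to 1, then the closure, from 0 (fully open) to 1 (shut). A call has 1 to 12 rows; each row is the pose to reach, as a shift and turn from the pose commanded when the call began; what a row does not reach only later rows make up. A row lasts 1/12 s, in which the tool goes at most 41.7 mm and 7.16 degrees, less where a joint would pass 70% of its speed; a pose out of reach is approached as far as the arm can. A call with a number of a shift or a turn outside -1 to 1 is refused whole. A call with a gripper value outside its range is refused whole. The fingers move at their own pace and stop on an object; the grip force is fixed at half the most. Time passes only in rows, so rows that repeat a pose let the fingers close. It gives the time, the measured TCP pose, the force, the opening and the grip force at its end, in the units of the state.
- arm.get_obs(): the state, without advancing time (a new reading comes with each control period).
- arm.grab_frame(name): name is "scene" or "top"; returns the picture (400x640x3 uint8, red, green, blue); there is no depth.
- arm.camera_info(name): a dict with "K" (3x3 intrinsics, pixels), "position" and "attitude" of the camera in the world. Camera axes: x right, y up, looking along -z (the intrinsics and any distortion apply to the point x, -y, -z); pixel columns grow to the right and rows downward; lengths in mm; the calibration is good to about 2 mm. A picture is of the moment at which its call begins. camera_info takes no time and is no camera call.
- arm.close_job(): hands the job in; it is judged then, once.
The state is a dict: "time_s": time; "qpos": joint angles; "joint_vel": joint speeds; "effort": joint torques, N m; "tool_pos": TCP position; "tcp_rot": TCP orientation; "ft_force": force on the tool from outside, world axes, zero at the start; "ft_torque": the same for the moment, N m; "gripper_width": opening from 0.0 (shut) to 1.0 (fully open); "finger_force": force on a finger pad.
Only numpy, scipy, OpenCV 4.12 (cv2) and the standard library are available. Lean on these libraries where they do the work, as an engineer would, in place of code of your own. Each camera call takes 0.05 s, during which the arm holds its last target. There are 200 camera calls.

## Working session

There is one attempt and no reset: what is moved stays moved. The work goes in short steps, Python scripts to look and compute and a shell command to move; the robot and the scene stay as the last step left them, time stands still between calls to the robot, and variables do not carry over. Pictures are saved under pics/ and viewed, at most 10 in all, crops included, and the job is handed in when it is done.

```bash
mkdir -p pics; ls; python3 - <<'E'
from station import arm
import cv2
for n in("scene","top"):
    f=arm.grab_frame(n); cv2.imwrite(f"pics/{n}0.png",f[:,:,::-1]); print(n,arm.camera_info(n))
print(arm.get_obs())
E
```

```text
pics
scene {'K': array([[417.85028993,   0.        , 322.32889015],
       [  0.        , 417.85028993, 201.84324006],
       [  0.        ,   0.        ,   1.        ]]), 'position': array([ 911.07475939,  108.97299124, 1126.110568  ]), 'attitude': array([3.77397161e-01, 9.47469918e-04, 1.70658742e+00])}
top {'K': array([[504.38735046,   0.        , 323.58205237],
       [  0.        , 504.38735046, 212.57179147],
       [  0.        ,   0.        ,   1.        ]]), 'position': array([ 358.04123722,   40.32479572, 1424.88105367]), 'attitude': array([ 0.11120543, -0.00290391, -1.58112093])}
{'time_s': 0.1, 'qpos': array([-1.20490615e+00,  2.64656340e-01,  1.60525317e+00,  1.21734221e-05,
        1.27370225e+00, -3.68812692e-02]), 'joint_vel': array([ 0.00010497, -0.00154719, -0.00215956,  0.00153967,  0.00155105,
       -0.00054659]), 'effort': array([ 7.76585648e-05, -5.03622544e+01, -3.58070433e+01,  7.30951759e-02,
        2.33463891e-02, -6.38086635e-05]), 'tool_pos': array([ 264.37729872, -620.41733988,  262.51843408]), 'tcp_rot': array([-3.13957535e+00, -8.60752516e-05,  4.02767785e-01]), 'ft_force': array([0.43848188, 0.06967377, 0.14224658]), 'ft_torque': array([-0.02129181, -0.03069804, -0.0556686 ]), 'finger_force': 0.0, 'gripper_width': 0.9985603376192557}
```

View pics/scene0.png

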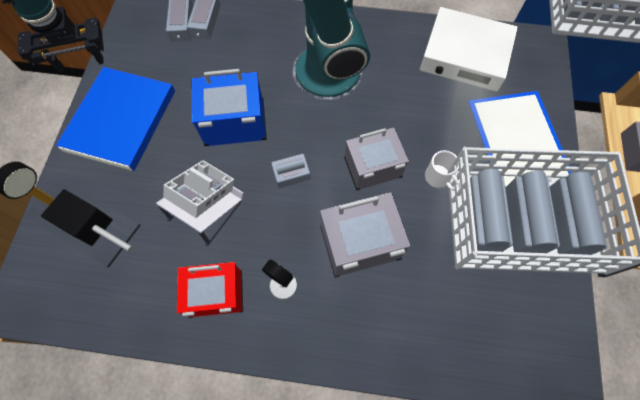

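View pics/top0.png

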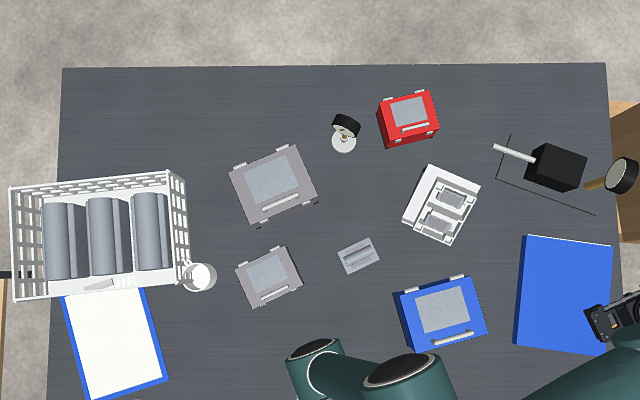

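```bash
cat > h.py <<'E'
import numpy as np, cv2
from scipy.spatial.transform import Rotation as Ro
from station import arm
C={n:arm.camera_info(n) for n in("scene","top")}
def ray(n,p):
    c=C[n]; d=np.linalg.inv(c["K"])@[p[0],p[1],1]
    d=Ro.from_euler("xyz",c["attitude"]).apply(d*[1,-1,-1]); return c["position"],d/np.linalg.norm(d)
def onz(n,p,z):
    o,d=ray(n,p); return o+d*(z-o[2])/d[2]
def tri(ps,pt):
    A=0;b=0
    for n,p in(("scene",ps),("top",pt)):
        o,d=ray(n,p); M=np.eye(3)-np.outer(d,d); A=A+M; b=b+M@o
    return np.linalg.solve(A,b)
def proj(n,X):
    c=C[n]; q=Ro.from_euler("xyz",c["attitude"]).inv().apply(np.asarray(X,float)-c["position"])*[1,-1,-1]
    q=q@c["K"].T; return q[...,:2]/q[...,2:]
def tiles(fn,L,s=3,w=133,h=100):
    # L: (cam,x0,y0)
    F={n:arm.grab_frame(n) for n in {l[0] for l in L}}
    T=[]
    for n,x,y in L:
        t=cv2.resize(F[n][y:y+h,x:x+w,::-1],None,fx=s,fy=s,interpolation=cv2.INTER_CUBIC)
        for k in range(0,w,20): cv2.putText(t,str(x+k),(k*s,8),0,.3,(0,0,255));cv2.line(t,(k*s,9),(k*s,14),(0,0,255))
        for k in range(0,h,20): cv2.putText(t,str(y+k),(0,k*s+4),0,.3,(0,0,255))
        T.append(t)
    cv2.imwrite(fn,np.vstack([np.hstack(T[i:i+2]) for i in range(0,len(T),2)]) if len(T)>1 else T[0])
E
python3 -c "
from h import *
tiles('pics/a.png',[('scene',300,150),('top',215,140),('scene',140,145),('top',375,150)])"
```

```text
(no output)
```

View pics/a.png

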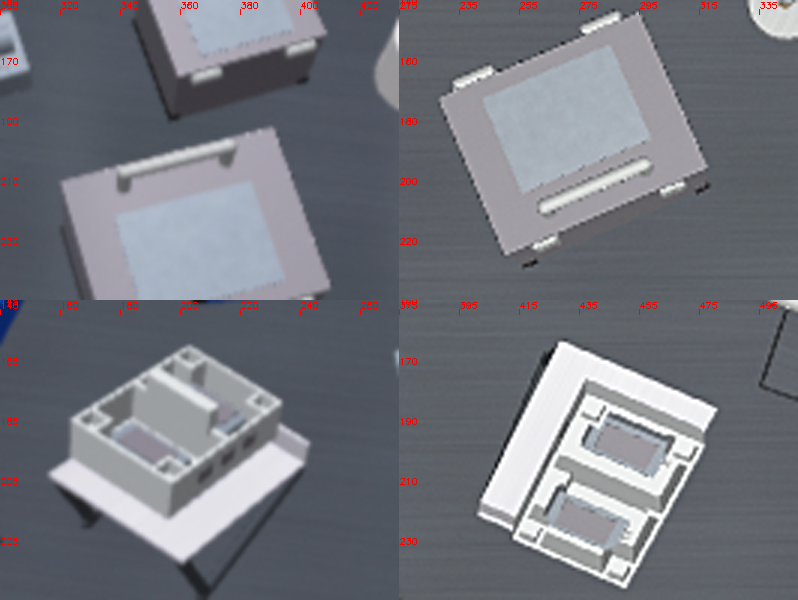

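The top-view candidates are the blue case (440,312), the red case (408,118), the small grey case (270,277) and the large grey case (273,187). The task wants the larger of its colour and neither blue nor red, so the case is the large grey one. The crop shows it with the handle and catches on the robot's side. The bar runs from top (263,209) to (298,195). The tray sits on the rest, with its rib centred at scene (201,176) and top (448,211).

```bash
python3 - <<'E'
from h import *
a=tri((340,208),(297.7,194.7)); b=tri((378.3,199.3),(263.3,209)); print("bar",a,b,(a+b)/2)
m=(a+b)/2; d=b-a; print("len",np.linalg.norm(d),"case y az",np.degrees(np.arctan2(d[1],d[0])))
for p in((263.3,209),(297.7,194.7)): print(onz("top",p,174))
print("rib",tri((201,175.7),(447.7,210.7)))
# rib ends: scene left-upper end / right-lower end
print(tri((190.5,169.5),(430.5,203.5)),tri((211.5,182),(465,218)))
o=arm.get_obs(); print(np.degrees(o["tcp_rot"]),Ro.from_euler("xyz",o["tcp_rot"]).as_matrix().round(2))
E
```

```text
bar [544.47118729 100.8876024  165.97567929] [508.98983831 189.80569672 165.9821678 ] [526.7305128  145.34664956 165.97892354]
len 95.73585360342213 case y az 111.75368345360906
[508.15492365 185.64670325 174.        ]
[543.37025155  99.6158959  174.        ]
rib [ 499.70901943 -272.22643385  151.17890741]
[ 517.26344723 -239.19319851  234.83151157] [ 483.54726261 -301.30168013   79.94686046]
[-1.79919375e+02 -3.68079464e-03  2.30766133e+01] [[ 0.92  0.39 -0.  ]
 [ 0.39 -0.92  0.  ]
 [ 0.   -0.   -1.  ]]
```

```bash
python3 -c "
from h import *
tiles('pics/b.png',[('scene',160,155),('top',408,170)],s=6,w=66,h=80)
print(tri((190.5,169.5),(465,218)),tri((211.5,182),(430.5,203.5)))"
```

```text
[ 480.69880719 -314.14810281  138.1284666 ] [ 518.23867476 -231.39113653  164.21604341]
```

View pics/b.png

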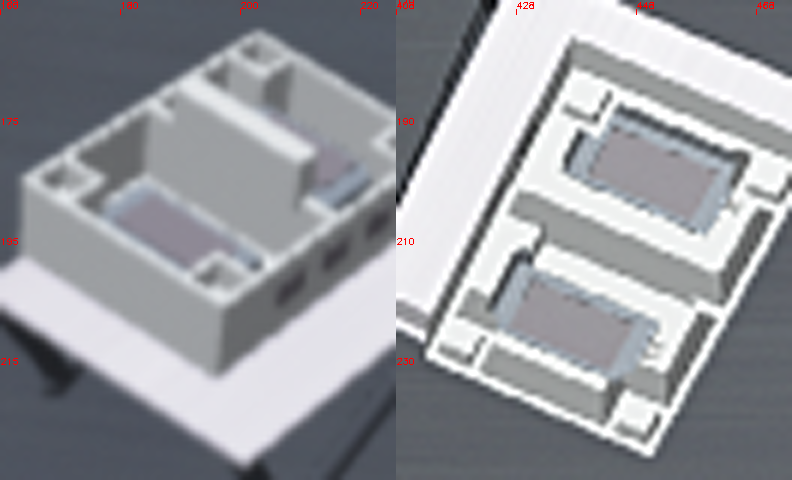

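```bash
python3 - <<'E'
from h import *
P=[tri((203,160.5),(450.7,245.8)),tri((234,179),(413.3,229.2)),tri((197,205.3),(437.3,176.7)),tri((164.2,185),(476.7,198.3))]
for p in P: print(p.round(1))
P=np.array(P); c=P.mean(0)
yv=P[2]+P[3]-P[0]-P[1]; xv=P[0]+P[3]-P[1]-P[2]
print(c,np.linalg.norm(yv)/2,np.linalg.norm(xv)/2,"az",np.degrees(np.arctan2(yv[1],yv[0])),"slope",np.degrees(np.arcsin(yv[2]/np.linalg.norm(yv))),"xaz",np.degrees(np.arctan2(xv[1],xv[0])))
for z in(110,120,130): print(z,onz("scene",(201.05,175),z).round(1))
E
```

```text
[ 415.7 -304.3   66. ]
[ 461.4 -204.3   68. ]
[ 585.9 -250.5  167.8]
[ 533.6 -356.8  141.7]
[ 499.16391502 -278.99859039  110.86765727] 157.5980775839918 115.06456071839938 az -22.149514538938735 slope 33.83359062854398 xaz -115.4078242759623
110 [ 479.3 -279.7  110. ]
120 [ 483.5 -275.8  120. ]
130 [ 487.8 -272.   130. ]
```

```bash
python3 -m jog '[[[0.325,0.955,0.05,0,0,0.5,0],[0.325,0.955,0.05,0,0,0.5,0],[0.325,0.955,0.05,0,0,0.5,0],[0.325,0.955,0.05,0,0,0.5,0],[0.325,0.955,0.05,0,0,0.5,0],[0.325,0.955,0.05,0,0,0.5,0],[0.325,0.955,0.05,0,0,0.5,0],[0.325,0.955,0.05,0,0,0.5,0],[0.325,0.955,0.05,0,0,0.5,0],[0.325,0.955,0.05,0,0,0.5,0]]]'; python3 -m jog '[[[0.32,0.95,0,0,0,0.49,0.4],[0.32,0.95,0,0,0,0.49,0.4],[0.32,0.95,0,0,0,0.49,0.4],[0.32,0.95,0,0,0,0.49,0.4],[0.32,0.95,0,0,0,0.49,0.4],[0.32,0.95,0,0,0,0.49,0.4],[0.32,0.95,0,0,0,0.49,0.4],[0.32,0.95,0,0,0,0.49,0.4],[0.32,0.95,0,0,0,0.49,0.4],[0.32,0.95,0,0,0,0.49,0.4],[0.32,0.95,0,0,0,0.49,0.4],[0.32,0.95,0,0,0,0.49,0.4]]]'
```

```text
time_s: 1.13
tool_pos: [394.9, -236.0, 284.1]
tcp_rot: [3.141, -0.001, 1.189]
ft_force: [0.9, 0.7, -0.2]
gripper_width: 1.0
finger_force: 0.0
time_s: 2.13
tool_pos: [522.6, 142.3, 283.4]
tcp_rot: [-3.141, 0.0, 1.961]
ft_force: [0.7, 0.7, -0.1]
gripper_width: 0.601
finger_force: 0.0
```

```bash
python3 -m jog '[[[0.01,0.0075,-0.1,0,0,0,0.4],[0.01,0.0075,-0.18,0,0,0,0.4],[0.01,0.0075,-0.24,0,0,0,0.4],[0.01,0.0075,-0.265,0,0,0,0.4],[0.01,0.0075,-0.265,0,0,0,1],[0.01,0.0075,-0.265,0,0,0,1],[0.01,0.0075,-0.265,0,0,0,1],[0.01,0.0075,-0.265,0,0,0,1],[0.01,0.0075,-0.265,0,0,0,1],[0.01,0.0075,-0.265,0,0,0,1]]]'
```

```text
time_s: 2.97
tool_pos: [527.5, 144.2, 179.2]
tcp_rot: [3.139, 0.0, 1.958]
ft_force: [-0.3, -0.8, -0.4]
gripper_width: 0.171
finger_force: 0.0
```

```bash
python3 -m jog '[[[0.01,0.004,0.03,0,0,0,1],[0.01,0.004,0.03,0,0,0,1],[0.011,0.0045,0.031,0,0,0,1],[0.025,0.01,0.0615,0,0,0,1],[0.042,0.017,0.09,0,0,0,1],[0.061,0.025,0.116,0,0,0,1],[0.083,0.034,0.14,0,0,0,1],[0.107,0.043,0.162,0,0,0,1],[0.132,0.053,0.181,0,0,0,1],[0.16,0.065,0.198,0,0,0,1],[0.189,0.076,0.211,0,0,0,1],[0.218,0.088,0.221,0,0,0,1]]]'
```

```text
time_s: 3.97
tool_pos: [611.5, 179.9, 262.8]
tcp_rot: [-3.134, -0.003, 1.958]
ft_force: [-1.1, 2.7, -12.9]
gripper_width: 0.11
finger_force: 30.8
```

```bash
python3 -m jog '[[[0.023,0.01,0.006,0,0,0,1],[0.046,0.019,0.009,0,0,0,1],[0.06,0.025,0.009,0,0,0,1]]]'; python3 -c "
from h import *
tiles('pics/c.png',[('scene',280,130),('top',180,110)],s=3,w=133,h=140)"
```

```text
time_s: 4.22
tool_pos: [636.2, 190.4, 266.5]
tcp_rot: [-3.135, -0.003, 1.958]
ft_force: [-3.6, 4.7, -11.2]
gripper_width: 0.104
finger_force: 30.7
```

View pics/c.png

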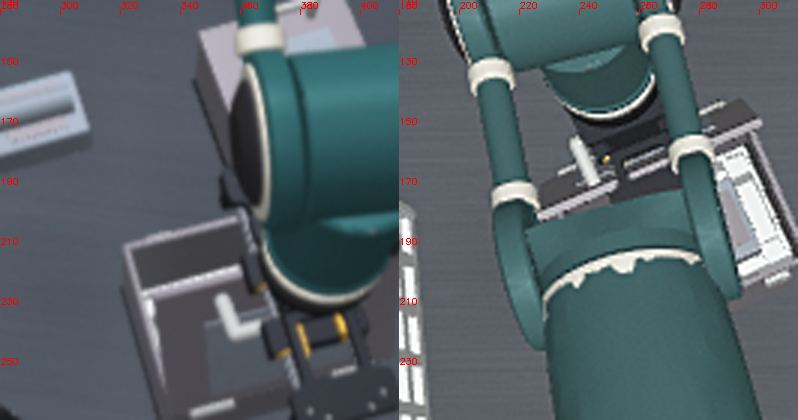

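```bash
python3 -m jog '[[[0,0,0,0,0,0,0.77],[0,0,0,0,0,0,0.77],[0,0,0.08,0,0,0,0.77],[-0.01,0,0.18,0,0,0,0.77],[-0.05,-0.05,0.28,0,0,0,0.77],[-0.1,-0.15,0.3,0,0,0,0.5],[-0.15,-0.25,0.3,0,0,0,0],[-0.2,-0.35,0.3,0,0,0,0],[-0.2,-0.45,0.3,0,0,0,0],[-0.2,-0.55,0.3,0,0,0,0],[-0.2,-0.65,0.3,0,0,0,0],[-0.2,-0.7,0.3,0,0,0,0]]]'; python3 -c "
from h import *
f=[cv2.resize(arm.grab_frame(n)[100:260,a:a+200,::-1],None,fx=2,fy=2) for n,a in(('scene',250),('top',200))]
cv2.imwrite('pics/d.png',np.hstack(f))"
```

```text
time_s: 5.32
tool_pos: [557.6, -95.0, 392.9]
tcp_rot: [3.138, 0.005, 1.956]
ft_force: [0.5, 0.2, -0.0]
gripper_width: 0.735
finger_force: 0.0
```

View pics/d.png

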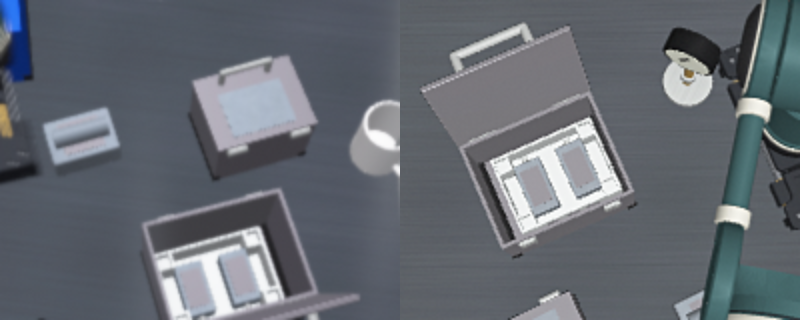

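```bash
python3 - <<'E'
from h import *
tiles('pics/e.png',[('top',235,150)],s=9,w=86,h=66)
o=arm.get_obs(); p=o["tool_pos"]; R0=Ro.from_euler("xyz",o["tcp_rot"])
az=np.radians(-23.5)
T=Ro.from_euler("z",az-np.pi/2)*Ro.from_euler("x",np.radians(30)) # tray: y az
n=T.as_matrix()[:,2]; yv=T.as_matrix()[:,1]
P=np.array([487.5,-272.5,131])
Rt=T*Ro.from_euler("x",np.pi)  # z=-n, y=-tray y
for Rt in (Rt,Rt*Ro.from_euler("z",np.pi)):
    print("rot",((Rt*R0.inv()).as_rotvec()/(np.pi/2)).round(3))
print(p,n,yv,"pre",((P+90*n-p)/400).round(4),"grasp from pre",(-94*n/400).round(4))
for q in((343,140),(357,257)): print(onz("top",q,10))
E
```

```text
rot [-0.424  0.008  1.452]
rot [-0.003 -0.34  -0.492]
[558.04002798 -93.43952858 392.11687681] [-0.45853004  0.19937453  0.8660254 ] [ 0.79419732 -0.34532682  0.5       ] pre [-0.2795 -0.4028 -0.4579] grasp from pre [ 0.1078 -0.0469 -0.2035]
[724.920549   -23.28567908  10.        ]
[390.08056519 -57.54478345  10.        ]
```

View pics/e.png

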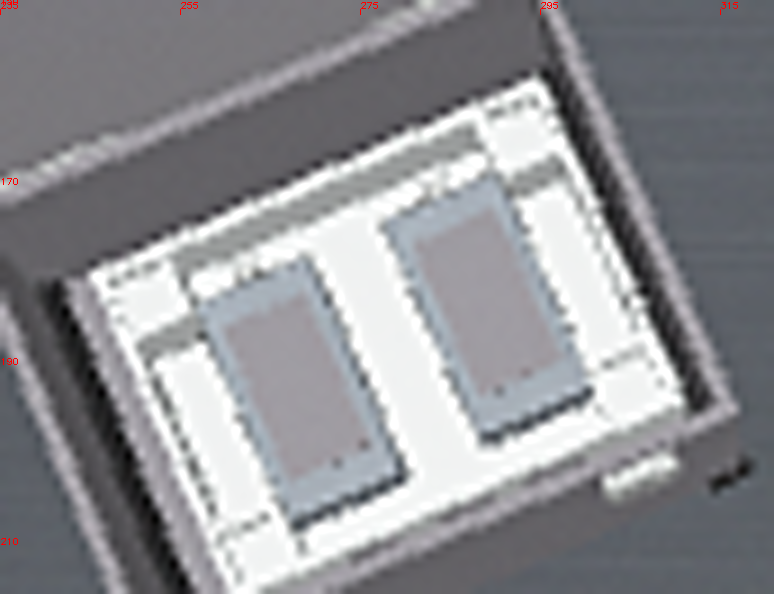

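```bash
python3 -m jog '[[[-0.28,-0.403,-0.25,-0.003,-0.34,-0.492,0.2],[-0.28,-0.403,-0.25,-0.003,-0.34,-0.492,0.2],[-0.28,-0.403,-0.25,-0.003,-0.34,-0.492,0.2],[-0.28,-0.403,-0.25,-0.003,-0.34,-0.492,0.2],[-0.28,-0.403,-0.35,-0.003,-0.34,-0.492,0.2],[-0.28,-0.403,-0.4,-0.003,-0.34,-0.492,0.2],[-0.28,-0.403,-0.458,-0.003,-0.34,-0.492,0.2],[-0.28,-0.403,-0.458,-0.003,-0.34,-0.492,0.2],[-0.28,-0.403,-0.458,-0.003,-0.34,-0.492,0.2],[-0.28,-0.403,-0.458,-0.003,-0.34,-0.492,0.2],[-0.28,-0.403,-0.458,-0.003,-0.34,-0.492,0.2]]]'; python3 - <<'E'
from h import *
g=lambda x,y:(235+x/9-.5,150+y/9-.5)
tl,tr,br,bl=[onz("top",g(*q),55) for q in((92,270),(540,75),(690,400),(235,590))]
print(tl,tr,br,bl,np.linalg.norm(tl-tr)); d=tl-tr; print("y az",np.degrees(np.arctan2(d[1],d[0])))
d/=np.linalg.norm(d); xv=np.array([d[1],-d[0],0]); print("centre",(tl+tr)/2-55*xv)
E
python3 -c "
from h import *
tiles('pics/f.png',[('scene',140,130),('top',380,130)])
o=arm.get_obs(); n=Ro.from_euler('xyz',o['tcp_rot']).apply([0,0,1]); 
for c in C: print(c,proj(c,[o['tool_pos'],o['tool_pos']+25*n,o['tool_pos']+94*n]).round(1))"
```

```text
time_s: 6.38
tool_pos: [448.4, -252.8, 210.5]
tcp_rot: [2.615, 0.002, 1.169]
ft_force: [0.9, -0.2, 1.1]
gripper_width: 0.799
finger_force: 0.0
[604.69681817 250.81194452  55.        ] [664.09896324 113.62847585  55.        ] [562.72991961  68.30220689  55.        ] [505.85803956 206.7614014   55.        ] 149.49220353273552
y az 113.41321060350256
centre [583.92642397 160.36543849  55.        ]
scene [[203.5 147.9]
 [202.8 155.8]
 [200.9 176.5]]
top [[443.2 229.9]
 [443.  225.9]
 [442.3 215.5]]
```

View pics/f.png

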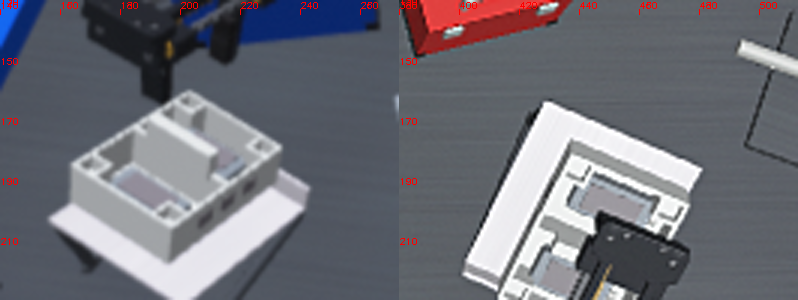

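```bash
python3 -m jog '[[[0.03,-0.013,-0.06,0,0,0,0.2],[0.06,-0.026,-0.115,0,0,0,0.2],[0.085,-0.038,-0.16,0,0,0,0.2],[0.1,-0.0435,-0.189,0,0,0,0.2],[0.107,-0.047,-0.202,0,0,0,0.2],[0.107,-0.047,-0.202,0,0,0,0.4]]]'; python3 -m jog '[[[0,0,0,0,0,0,1],[0,0,0,0,0,0,1],[0,0,0,0,0,0,1],[0,0,0,0,0,0,1],[0,0,0,0,0,0,1],[0,0,0,0,0,0,1],[0,0,0,0,0,0,1],[0,0,0,0,0,0,1],[0,0,0,0,0,0,1]]]'
```

```text
time_s: 6.98
tool_pos: [489.9, -271.0, 125.6]
tcp_rot: [2.622, 0.0, 1.168]
ft_force: [-0.4, 0.6, 0.3]
gripper_width: 0.749
finger_force: 0.0
time_s: 7.73
tool_pos: [488.5, -270.8, 125.8]
tcp_rot: [2.621, -0.0, 1.166]
ft_force: [-2.7, 1.0, 3.0]
gripper_width: 0.13
finger_force: 30.0
```

```bash
python3 -m jog '[[[-0.02,0.009,0.04,0,0,0,1],[-0.05,0.02,0.09,0,0,0,1],[-0.08,0.03,0.16,0,0,0,1],[-0.08,0.03,0.24,0,0,0,1],[-0.08,0.03,0.32,0,0,0,1],[-0.08,0.03,0.4,0,0,0,1],[-0.08,0.03,0.48,0,0,0,1],[-0.08,0.03,0.5,0,0,0,1],[-0.08,0.03,0.5,0,0,0,1]]]'; python3 - <<'E'
from h import *
o=arm.get_obs(); p=o["tool_pos"]; R0=Ro.from_euler("xyz",o["tcp_rot"])
Rt=Ro.from_euler("xyz",[np.pi,0,np.radians(23.4)])
print(p,o["gripper_width"],o["ft_force"],o["ft_torque"],((Rt*R0.inv()).as_rotvec()/(np.pi/2)).round(3),((np.array([584,160.4,320])-p)/400).round(3))
E
```

```text
time_s: 8.48
tool_pos: [457.3, -259.3, 328.2]
tcp_rot: [2.617, 0.001, 1.167]
ft_force: [0.3, -0.3, -4.5]
gripper_width: 0.134
finger_force: 30.0
[ 457.33998755 -259.34311647  328.19033213] 0.13375474430101433 [ 0.31800712 -0.31478535 -4.51613844] [ 0.24659121  0.5518181  -0.04611936] [ 0.242  0.242 -0.472] [ 0.317  1.049 -0.02 ]
```

```bash
python3 -m jog '[[[0.02,0.03,0,0.03,0.03,-0.06,1],[0.05,0.1,0,0.06,0.06,-0.12,1],[0.08,0.18,0,0.09,0.09,-0.18,1],[0.11,0.26,0,0.12,0.12,-0.24,1],[0.14,0.34,0,0.15,0.15,-0.3,1],[0.17,0.42,0,0.18,0.18,-0.36,1],[0.2,0.5,0,0.21,0.21,-0.42,1],[0.23,0.58,0,0.242,0.242,-0.472,1],[0.25,0.66,0,0.242,0.242,-0.472,1],[0.27,0.74,0,0.242,0.242,-0.472,1],[0.29,0.8,0,0.242,0.242,-0.472,1],[0.3,0.83,0,0.242,0.242,-0.472,1]]]'; python3 -m jog '[[[0.008,0.07,0,0,0,0,1],[0.016,0.14,0,0,0,0,1],[0.017,0.2,0,0,0,0,1],[0.017,0.22,0,0,0,0,1],[0.017,0.22,0,0,0,0,1],[0.017,0.22,0,0,0,0,1],[0.017,0.22,0,0,0,0,1],[0.017,0.22,0,0,0,0,1]]]'; python3 -c "
from h import *
tiles('pics/g.png',[('scene',290,130),('top',200,110)],s=3,w=133,h=140)
o=arm.get_obs(); print(o['tool_pos'],np.degrees(o['tcp_rot']),o['ft_force'],proj('scene',o['tool_pos']))"
```

```text
time_s: 9.48
tool_pos: [575.9, 76.3, 320.6]
tcp_rot: [-3.133, 0.005, 0.41]
ft_force: [-0.9, -0.3, -5.3]
gripper_width: 0.132
finger_force: 30.0
time_s: 10.15
tool_pos: [583.2, 159.8, 325.1]
tcp_rot: [-3.138, 0.0, 0.406]
ft_force: [1.1, 0.3, -5.5]
gripper_width: 0.128
finger_force: 30.0
[583.45781009 160.00881837 325.65485593] [-1.79759777e+02 -3.63187881e-02  2.32475293e+01] [-0.13540351  0.80167385 -4.67536954] [368.75485718 201.64968302]
```

View pics/g.png

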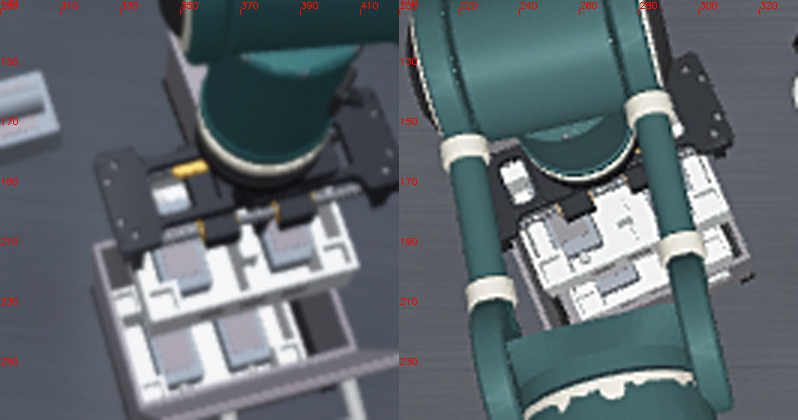

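```bash
python3 -m jog '[[[0,0,-0.06,0,0,0,1],[0,0,-0.13,0,0,0,1],[0,0,-0.2,0,0,0,1],[0,0,-0.25,0,0,0,1],[0,0,-0.28,0,0,0,1],[0,0,-0.28,0,0,0,1],[0,0,-0.28,0,0,0,1]]]'; python3 -c "
from h import *
tiles('pics/i.png',[('scene',325,198)],s=8,w=94,h=74)
o=arm.get_obs(); print(o['tool_pos'],np.degrees(o['tcp_rot']),o['ft_force'],proj('scene',o['tool_pos']-[0,0,21]))"
```

```text
time_s: 10.83
tool_pos: [583.4, 160.8, 213.7]
tcp_rot: [-3.137, -0.0, 0.407]
ft_force: [1.0, -0.6, -3.8]
gripper_width: 0.131
finger_force: 30.0
[584.33663679 161.10317057 215.12908604] [-1.79766284e+02 -1.58791075e-01  2.33070505e+01] [ 0.14150383  0.48673854 -4.61920758] [363.46129299 222.67845627]
```

View pics/i.png

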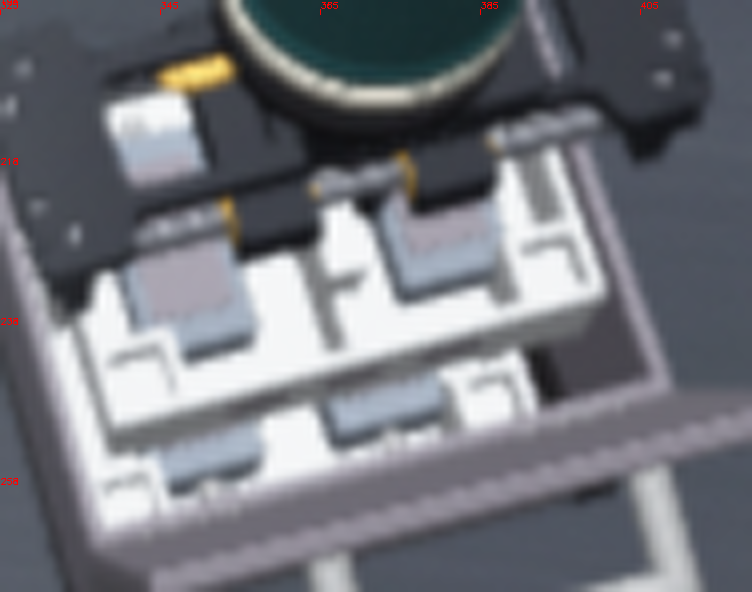

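```bash
python3 - <<'E'
from h import *
g=lambda x,y:(325+x/8-.5,198+y/8-.5)
o=arm.get_obs(); z=o["tool_pos"][2]-21
for zz in(z-6,z,z+6):
    l,r=onz("scene",g(108,432),zz),onz("scene",g(606,298),zz)
    d=r-l; L=np.linalg.norm(d); d/=L; c=(l+r)/2+55*np.array([-d[1],d[0],0])
    print(zz,L,np.degrees(np.arctan2(d[1],d[0])),c)
H=[onz("scene",g(*q),z) for q in((170,357),(577,247))]
B=[onz("scene",g(*q),55) for q in((153,480),(510,375))]
print(H,B,[h-b for h,b in zip(H,B)],np.linalg.norm(H[1]-H[0]),np.linalg.norm(B[1]-B[0]))
E
```

```text
188.1290860364093 151.7257985191307 113.16346685906367 [579.56039871 158.35277742 188.12908604]
194.1290860364093 150.75525186269627 113.16346685906367 [581.35754365 157.89851886 194.12908604]
200.1290860364093 149.78470520626186 113.16346685906367 [583.15468859 157.4442603  200.12908604]
[array([637.06189529, 125.26786322, 194.12908604]), array([587.85739212, 239.38404184, 194.12908604])] [array([638.3619142, 126.9805072,  55.       ]), array([587.0791472 , 240.00008266,  55.        ])] [array([ -1.30001892,  -1.71264398, 139.12908604]), array([  0.77824492,  -0.61604082, 139.12908604])] 124.27222277793024 124.11021967652934
```

```bash
python3 -m jog '[[[0.0025,0.0045,-0.03,0,0,0.0055,1],[0.0025,0.0045,-0.07,0,0,0.0055,1],[0.0025,0.0045,-0.11,0,0,0.0055,1],[0.0025,0.0045,-0.15,0,0,0.0055,1],[0.0025,0.0045,-0.175,0,0,0.0055,1],[0.0025,0.0045,-0.185,0,0,0.0055,1],[0.0025,0.0045,-0.185,0,0,0.0055,1],[0.0025,0.0045,-0.185,0,0,0.0055,1]]]';python3 -m jog '[[[0,0,-0.005,0,0,0,1],[0,0,-0.01,0,0,0,1],[0,0,-0.015,0,0,0,1],[0,0,-0.02,0,0,0,1],[0,0,-0.02,0,0,0,1]]]'
```

```text
time_s: 11.55
tool_pos: [585.1, 163.2, 140.5]
tcp_rot: [-3.137, -0.002, 0.416]
ft_force: [0.1, 0.2, -5.1]
gripper_width: 0.136
finger_force: 30.0
time_s: 11.97
tool_pos: [584.1, 163.0, 131.3]
tcp_rot: [-3.137, -0.0, 0.416]
ft_force: [-0.6, 0.1, -5.1]
gripper_width: 0.134
finger_force: 30.0
```

```bash
python3 -m jog '[[[0,0,-0.005,0,0,0,1],[0,0,-0.01,0,0,0,1],[0,0,-0.01,0,0,0,1]]]'|grep -E "tool|ft";python3 -m jog '[[[0,0,-0.005,0,0,0,1],[0,0,-0.01,0,0,0,1],[0,0,-0.01,0,0,0,1]]]'|grep -E "tool|ft"
```

```text
tool_pos: [584.5, 163.1, 127.4]
ft_force: [0.3, 0.1, -5.6]
tool_pos: [584.5, 163.1, 123.4]
ft_force: [0.7, 0.3, -6.0]
```

```bash
for i in 1 2; do python3 -m jog '[[[0,0,-0.003,0,0,0,1],[0,0,-0.006,0,0,0,1],[0,0,-0.006,0,0,0,1]]]'|grep -E "tool_p|ft"; done
```

```text
tool_pos: [584.3, 163.0, 122.3]
ft_force: [-4.1, -0.5, 3.2]
tool_pos: [584.1, 162.9, 121.9]
ft_force: [-9.8, -2.5, 16.3]
```

```bash
python3 -m jog '[[[-0.003,-0.001,0,0,0,0,1],[-0.006,-0.002,0,0,0,0,1],[-0.006,-0.002,0,0,0,0,1]]]'|grep -E "tool_p|ft"; python3 -c "
from station import arm;o=arm.get_obs();print(o['ft_torque'],o['tcp_rot'])"
```

```text
tool_pos: [583.9, 162.9, 122.0]
ft_force: [-2.4, -0.2, 9.1]
[-0.00977912  0.31330852 -0.05491715] [-3.13777289 -0.00586512  0.41591825]
```

```bash
for r in '-0.005,-0.002,0' ; do python3 -m jog '[[[-0.003,-0.001,0,0,0,0,1],[-0.005,-0.002,0,0,0,0,1],[-0.005,-0.002,0,0,0,0,1]]]'|grep -E "tool_p|ft"; done;  python3 -m jog '[[[0,0,0.004,0,0,0,1],[0,0,0.008,0,0,0,1],[0,0,0.008,0,0,0,1],[0,0,0.008,0,0,0,1]]]'|grep -E "tool_p|ft"; python3 -m jog '[[[0,0,-0.004,0,0,0,1],[0,0,-0.01,0,0,0,1],[0,0,-0.014,0,0,0,1],[0,0,-0.014,0,0,0,1]]]'|grep -E "tool_p|ft"
```

```text
tool_pos: [583.7, 162.7, 121.9]
ft_force: [5.3, 2.8, 5.3]
tool_pos: [581.3, 161.8, 122.5]
ft_force: [4.9, 2.9, -2.8]
tool_pos: [581.6, 161.9, 121.9]
ft_force: [-5.9, -0.4, 23.1]
```

```bash
python3 -m jog '[[[-0.001,0,0.003,0,0,0,1],[-0.001,0,0.003,0,0,0,1],[-0.001,0,0.003,0,0,0,1]]]'; python3 - <<'E'
from h import *
for n in("scene","top"): np.save(f"pics/{n}_pre.npy",arm.grab_frame(n))
E
python3 -m jog '[[[0,0,0,0,0,0,0.5],[0,0,0,0,0,0,0.5],[0,0,0,0,0,0,0.5],[0,0,0,0,0,0,0.5],[0,0,0,0,0,0,0.5],[0,0,0.05,0,0,0,0.5],[0,0,0.12,0,0,0,0.5],[0,0,0.2,0,0,0,0.5],[0,0,0.28,0,0,0,0.5],[-0.05,0,0.36,0,0,0,0.5],[-0.1,-0.05,0.45,0,0,0,0.5],[-0.1,-0.05,0.5,0,0,0,0.5]]]'
python3 -m jog '[[[-0.05,-0.1,0,0,0,0,0.5],[-0.1,-0.2,0,0,0,0,0.5],[-0.1,-0.3,0,0,0,0,0.5],[-0.1,-0.4,0,0,0,0,0.5],[-0.1,-0.5,0,0,0,0,0.5],[-0.1,-0.6,0,0,0,0,0.5],[-0.1,-0.7,0,0,0,0,0.5],[-0.1,-0.75,0,0,0,0,0.5],[-0.1,-0.75,0,0,0,0,0.5],[-0.1,-0.75,0,0,0,0,0.5]]]'
python3 - <<'E'
from h import *
# corners of stacked tray rim (top view): white mask inside the case
f=arm.grab_frame("top"); cv2.imwrite("pics/j.png",f[:,:,::-1])
hsv=cv2.cvtColor(f,cv2.COLOR_RGB2HSV); m=((hsv[...,2]>205)&(hsv[...,1]<25)).astype(np.uint8); 
w=np.zeros_like(m); w[150:225,235:325]=1; m=cv2.morphologyEx(m*w,cv2.MORPH_CLOSE,np.ones((9,9)))
cs,_=cv2.findContours(m,cv2.RETR_EXTERNAL,cv2.CHAIN_APPROX_NONE); c=max(cs,key=cv2.contourArea)
b=cv2.boxPoints(cv2.minAreaRect(c)); print(b,cv2.contourArea(c))
for z in(95,100,105,110):
    P=np.array([onz("top",q,z) for q in b]); print(z,P.mean(0).round(1),[np.linalg.norm(P[i]-P[i-1]).round(1) for i in(1,2,3,0)])
E
```

```text
time_s: 14.38
tool_pos: [581.6, 161.9, 121.9]
tcp_rot: [-3.138, -0.005, 0.416]
ft_force: [-2.3, 0.8, 15.2]
gripper_width: 0.133
finger_force: 30.0
time_s: 15.48
tool_pos: [537.8, 140.2, 320.5]
tcp_rot: [-3.138, -0.001, 0.416]
ft_force: [1.3, -0.4, -0.1]
gripper_width: 0.497
finger_force: 0.0
time_s: 16.32
tool_pos: [499.1, -159.4, 317.0]
tcp_rot: [-3.136, 0.0, 0.413]
ft_force: [1.1, 1.0, 0.4]
gripper_width: 0.498
finger_force: 0.0
[[241.04929 178.41338]
 [293.85056 155.45631]
 [312.91257 199.29893]
 [260.1113  222.256  ]] 2331.0
95 [571.7 158.5  95. ] [np.float64(154.0), np.float64(129.5), np.float64(152.5), np.float64(128.8)]
100 [570.9 158.  100. ] [np.float64(153.4), np.float64(129.0), np.float64(151.9), np.float64(128.3)]
105 [570.1 157.6 105. ] [np.float64(152.8), np.float64(128.5), np.float64(151.3), np.float64(127.8)]
110 [569.3 157.1 110. ] [np.float64(152.2), np.float64(128.1), np.float64(150.8), np.float64(127.4)]
```

```bash
python3 - <<'E'
from h import *
b=np.array([[241.05,178.41],[293.85,155.46]])
for z in(95,100,105,112):
    l,r=[onz("top",q,z) for q in b]; d=(l-r)/np.linalg.norm(l-r); print(z,np.degrees(np.arctan2(d[1],d[0])),((l+r)/2-55*np.array([d[1],-d[0],0])).round(1))
f=arm.grab_frame("scene")
hsv=cv2.cvtColor(f,cv2.COLOR_RGB2HSV); m=((hsv[...,2]>205)&(hsv[...,1]<25)).astype(np.uint8)
w=np.zeros_like(m); w[195:270,320:405]=1; m=cv2.morphologyEx(m*w,cv2.MORPH_CLOSE,np.ones((9,9)))
cs,_=cv2.findContours(m,cv2.RETR_EXTERNAL,cv2.CHAIN_APPROX_NONE); c=max(cs,key=cv2.contourArea)
print(cv2.boxPoints(cv2.minAreaRect(c)),cv2.approxPolyDP(c,4,True)[:,0].tolist(),cv2.contourArea(c))
for z in(50,105,100):  # predicted scene corners for tray at z
    d=np.radians(113.4); y=np.array([np.cos(d),np.sin(d),0]); x=np.array([y[1],-y[0],0])
    print(z,[proj("scene",np.array([583,160,z])+sx*55*x+sy*75*y).round(1).tolist() for sx,sy in((1,1),(1,-1),(-1,-1),(-1,1))])
E
```

```text
95 113.39682896649988 [580.6 162.   95. ]
100 113.39682896649987 [579.6 161.5 100. ]
105 113.39682896649988 [578.6 160.9 105. ]
112 113.39682896649983 [577.1 160.2 112. ]
[[326.16974 220.09436]
 [383.0943  203.8302 ]
 [394.52826 243.84906]
 [337.6037  260.11322]] [[380, 206], [327, 220], [339, 259], [394, 243]] 2293.0
50 [[391.5, 251.4], [337.1, 266.5], [325.6, 227.9], [378.3, 213.8]]
105 [[394.9, 245.8], [337.8, 261.5], [325.8, 221.2], [380.9, 206.6]]
100 [[394.5, 246.3], [337.7, 262.0], [325.8, 221.9], [380.7, 207.3]]
```

```bash
python3 - <<'E'
from h import *
s=np.array([[326.17,220.09],[383.09,203.83],[394.53,243.85],[337.6,260.11]])
for z in(95,100,105,112):
    P=np.array([onz("scene",q,z) for q in s]); print(z,P.mean(0).round(1),[np.linalg.norm(P[i]-P[i-1]).round(1) for i in(1,2,3,0)])
t=np.array([[241.05,178.41],[293.85,155.46]])
print(tri(s[2],t[0]),tri(s[3],t[1]))
E
```

```text
95 [574.7 161.4  95. ] [np.float64(157.6), np.float64(112.1), np.float64(151.9), np.float64(110.2)]
100 [576.3 161.1 100. ] [np.float64(156.9), np.float64(111.6), np.float64(151.1), np.float64(109.6)]
105 [577.9 160.8 105. ] [np.float64(156.1), np.float64(111.0), np.float64(150.4), np.float64(109.1)]
112 [580.2 160.5 112. ] [np.float64(155.0), np.float64(110.3), np.float64(149.4), np.float64(108.4)]
[598.67092123 251.12239194 105.45025583] [659.54745898 112.36869972 104.45578152]
```

```bash
python3 -m jog '[[[0.05,0.1,0,0,0,0,1],[0.1,0.2,0,0,0,0,1],[0.12,0.3,0,0,0,0,1],[0.15,0.4,0,0,0,0,1],[0.18,0.5,0,0,0,0,1],[0.2,0.6,0,0,0,0,1],[0.2,0.7,0,0,0,0,1],[0.2,0.8,0,0,0,0,1],[0.2,0.8,0,0,0,0,1],[0.2,0.8,0,0,0,0,1]]]' | grep -E "tool_p|width";  python3 -m jog '[[[0,0,-0.1,0,0,0,1],[0,0,-0.2,0,0,0,1],[0,0,-0.3,0,0,0,1],[0,0,-0.36,0,0,0,1],[0,0,-0.39,0,0,0,1],[0,0,-0.39,0,0,0,1],[0,0,-0.39,0,0,0,1]]]'| grep -E "tool_p|ft|width"; python3 -m jog '[[[0,0,-0.006,0,0,0,1],[0,0,-0.012,0,0,0,1],[0,0,-0.018,0,0,0,1],[0,0,-0.02,0,0,0,1],[0,0,-0.02,0,0,0,1]]]'| grep -E "tool_p|ft"
```

```text
tool_pos: [578.3, 165.5, 317.4]
gripper_width: 0.003
tool_pos: [579.8, 161.0, 162.2]
ft_force: [0.4, -0.0, 0.8]
gripper_width: 0.003
tool_pos: [579.8, 161.5, 154.2]
ft_force: [0.7, 0.5, 0.5]
```

```bash
for i in 1 2 3 4 5; do python3 -m jog '[[[0,0,-0.003,0,0,0,1],[0,0,-0.003,0,0,0,1],[0,0,-0.003,0,0,0,1]]]'| grep -E "tool_p|ft"|tr '\n' ' '; echo; done
```

```text
tool_pos: [579.6, 161.4, 152.5] ft_force: [0.2, 0.7, -0.3] 
tool_pos: [579.5, 161.4, 151.1] ft_force: [0.3, 0.5, -0.0] 
tool_pos: [579.7, 161.5, 150.4] ft_force: [0.0, -0.6, 1.5] 
tool_pos: [579.8, 161.5, 150.4] ft_force: [-3.8, 0.1, 8.4] 
tool_pos: [579.8, 161.5, 150.4] ft_force: [-6.3, -1.4, 13.5]
```

```bash
python3 -m jog '[[[0,0,0.08,0,0,0,1],[0,0,0.17,0,0,0,1],[0,0,0.26,0,0,0,1],[0,0,0.35,0,0,0,1],[-0.05,-0.05,0.42,0,0,0,1],[-0.1,-0.15,0.42,0,0,0,1],[-0.1,-0.25,0.42,0,0,0,1],[-0.1,-0.35,0.42,0,0,0,1],[-0.1,-0.45,0.42,0,0,0,1],[-0.1,-0.5,0.42,0,0,0,1],[-0.1,-0.5,0.42,0,0,0,1],[-0.1,-0.5,0.42,0,0,0,1]]]'; python3 -c "
from station import arm
print(arm.close_job())"
```

```text
time_s: 20.5
tool_pos: [539.4, -39.4, 315.5]
tcp_rot: [-3.136, -0.001, 0.413]
ft_force: [-0.1, 1.6, 0.0]
gripper_width: 0.003
finger_force: 0.0
the job is handed in; nothing more can be done
None
```

I handed the job in at 20.5 s: the lid was open, and the tray was stacked on the lower one and released. A fingertip touch found its rib top at 125.4 mm, against 125 mm expected when fully home. The hand-in returned no verdict.

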